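Unhitch the lens holder and hold it over the lens tray

ROBOT

A 7-joint arm with a two-finger parallel gripper is mounted at the origin on the work surface. World frame = base frame: x ahead of the robot, y to its left, z up, the work surface at z = 0. Lengths are in mm, angles in rad, forces in N, time in s.
With the tool pointing down it reaches from about 400 to 925 mm from the base axis. Payload 5.6 kg.
Tool frame: the origin (TCP) lies on the centre line of the jaws, within the pads' length; the fingertips stand 25 mm ahead of it and the grasp point (between the pads) lies 6 mm ahead of it; z points along the fingers, y is the line along which they close (so a half turn about z gives the same grasp; the last joint's range is limited). The gripper opens to 85 mm and grips with 20 to 120 N. Pads are 22 mm wide; open, the fingers measure 114 mm over their backs; the gripper's body (76 mm by 85 mm) begins 54 mm behind the grasp point. The pads swing forward as they close: fully open they stand 13 mm farther back than shut.
Start: joints at [-1.33, 0.468, -0.012, 1.603, 0.006, 1.071, -0.056], TCP at [182.043, 623.993, 256.29] pointing down, gripper open.
Joint ranges: [-2.53, 2.53], [-0.31, 2.02], [-1.57, 1.55], [0.28, 2.44], [-1.29, 4.43], [0.15, 1.84], [-2.92, 2.92]. Speed limits (rad/s): [2.57, 2.57, 3.14, 3.14, 3.14, 3.14, 3.14].

INTERFACE

Orientations are given as a unit quaternion [w, x, y, z].
In Python, from plant import ctrl gives the robot as it stands.
- The arm moves only by the tool step_arm, never from a script. Its argument "motion" is a list of rows, each a list of 7 numbers: the opening, from 0 (shut) to 1 (fully open), then the shift along the tool's x, y, z in mm, then the turn, a rotation vector about the tool's x, y, z in degrees. A call has 1 to 10 rows; each row is the pose to reach, as a shift and turn from the pose commanded when the call began, along the tool's axes at that moment; what a row does not reach only later rows make up. A row lasts 1/8 s, in which the tool goes at most 62.5 mm and 10.7 degrees, less where a joint would pass 70% of its speed; a pose out of reach is approached as far as the arm can. A call with a gripper value outside its range is refused whole. The fingers move at their own pace and stop on an object; the grip force is fixed at half the most. Time passes only in rows, so rows that repeat a pose let the fingers close. It gives the time, the measured TCP pose, the force, the opening and the grip force at its end, in the units of the state.
- ctrl.get_obs(): the state, without advancing time (a new reading comes with each control period).
- ctrl.snapshot(name): name is "side" or "top"; returns the picture (384x512x3 uint8, red, green, blue); there is no depth.
- ctrl.camera_params(name): a dict with "fx", "fy", "cx", "cy" (pixels), "rvec" (rotation vector, rad) and "tvec" (3), from world to camera coordinates, as OpenCV has them. Camera axes: x right, y down, z forward; pixel columns grow to the right and rows downward; lengths in mm; the calibration is good to about 2 mm. A picture is of the moment at which its call begins. camera_params takes no time and is no camera call.
- ctrl.sign_off(): hands the job in; it is judged then, once.
The state is a dict: "t": time; "qpos": joint angles; "joint_vel": joint speeds; "effort": joint torques, N m; "tcp_pos": TCP position; "tool_rot": TCP orientation; "ft_force": force on the tool from outside, world axes, zero at the start; "moment": the same for the moment, N m; "width": finger opening in mm; "finger_force": force on a finger pad.
Only numpy, scipy, OpenCV 4.12 (cv2) and the standard library are available. Lean on these libraries where they do the work, as an engineer would, in place of code of your own. Each camera call takes 0.05 s, during which the arm holds its last target. There are 200 camera calls.

TASK

The blue lens holder is hitched to the ball mount on the bench: pull its red latch tab sideways against the spring until the bolt is clear, then lift the holder up off the ball. Finish while still holding it in the gripper, still and level, with the lens over the middle of the red lens tray and raised at least 15 cm above the bench, so that a loosened lens would drop into the tray. Keep the holder level all the way and leave the mount, the tray, the brass plier, the rimless frame, the jar and the screwdriver where they are.

Things in the scene. Friction and masses are not known exactly. Their poses are not given: they have to be found in the camera images.
- holder: Loose lens holder, about 0.23 kg. Blue head 46 (x) x 40 (y) x 36 mm, origin at the centre of its underside, 40 mm above the bench while seated. Tongue along +x to an amber lens, brass counterweight to x = -52 mm; balanced about under the tab. Head is hollow below (22 mm square, 28 mm deep) over the mount's ball; it must rise 30 mm to clear the ball. z up.
- latch_tab (a point): Grip point of the red latch tab, an upright plate on top of the head: 24 mm along the holder's x, 10 mm thick along its y (grip across y, from above). Point on the tab's centre line, 62 mm above the head's underside; the tab's top is 12 mm higher, the steel slide plate it stands on 22 mm lower. Axes as the holder's. Moves with the latch.
- latch (a joint): Latch pull in m: 0 shut, 0.016 at its stop, along the holder's +y (the side with the steel leg and brass button). Spring 4 N at 0, 8 N at the stop. The bolt blocks lifting until about 0.011: pull to 0.013-0.016 and keep it so for the first 15 mm of lift. Off the ball the spring shuts it: the head then slides up to 16 mm along its +y relative to the tab.
- lens (a point): Centre of the underside of the amber lens disc (58 mm diameter, 5 mm thick, in a thin steel ring, 64 mm over all), 90 mm from the head's axis along the holder's +x, 17.5 mm above the head's underside. Axes as the holder's.
- mount: Fixed ball mount: dark base plate 90 x 80 x 10 mm, aluminium post with a 52 mm shoulder disc whose top is 40 mm above the bench, and above it a 20 mm steel ball (top at 66 mm) with a collar under which the bolt locks. Origin under the centre of the base.
- lens_tray: Open red tray 160 (x) x 120 (y) x 22 mm, 4 mm walls, loose on the bench; origin at the centre of its underside. It may stand to the left or to the right of the mount.
- plier: Brass bridge plier lying on the bench, about 155 mm long and 46 mm wide, 10 mm high; leave alone. Origin under its rivet.
- frame: Silver rimless spectacle frame standing open on the bench, 130 mm wide, 130 mm deep, 48 mm high; leave alone. Origin under the bridge; temples along +x.
- pad_jar: Squat glass jar of white nose pads with a grey lid, 66 mm diameter, 53 mm high; leave alone. Origin under its centre.
- screwdriver: Black-handled screwdriver lying on the bench between the mount and the tray, 150 mm long along its x axis, under 30 mm high; leave alone. Origin on the bench, on its axis.
Things that resemble listed ones, but are neither listed nor needed, are in the scene too. What is shaped like the mount but orange is not meant. Several things have the shape of the lens_tray; the one meant has the colours described above.

How it is judged (in metres and radians):
On the way, in this order (a step that is already met when the one before it is completed fails the run):
1. the latch is pulled more than 6 mm while the holder still sits on the ball (value of joint latch above 0.006 m and distance between holder and mount below 0.046 m), for 0.1 s.
2. the holder is clear above the ball (height (world z) of holder above 0.075 m and contact force between holder and mount below 0.1 N and contact force between holder and the fingers above 1 N), for 0.1 s.
At the end, for the whole second after the job is handed in: The robot still holds the holder (contact force with the fingers over 1 N, none with mount or tray), level within 0.2 rad and still (under 30 mm/s), the lens centre over 150 mm above the bench and within 30 mm sideways of the tray's centre; the tray is within 15 mm of where it stood (height (world z) of lens above 0.15 m and horizontal distance between lens and lens_tray below 0.03 m and angle between holder's own z axis and vertical below 0.2 rad and linear speed of holder below 0.03 m/s and contact force between holder and the fingers above 1 N and contact force between holder and mount below 0.1 N and contact force between holder and lens_tray below 0.1 N and distance of lens_tray from where it was at the start of the episode below 0.015 m); the arm keeps its last pose, push and grip.
It fails at once if the holder is tipped more than 0.4 rad (angle between holder's own z axis and vertical above 0.4 rad).
It fails at once if plier, frame, jar, screwdriver or tray is pushed more than 20 mm (distance of any of plier, frame, pad_jar, screwdriver, lens_tray from where it was at the start of the episode above 0.02 m).
It also fails if it takes over 48 s, if anything falls off the work surface, if the arm or the gripper's body presses on something with over 40 N, if the wrist force passes 120 N, or if a joint passes its speed limit or range.

## Working session

There is one attempt and no reset: what is moved stays moved. The work goes in short steps, Python scripts to look and compute and a tool call to move; the robot and the scene stay as the last step left them, time stands still between calls to the robot, and variables do not carry over. Pictures are saved under pics/ and viewed, at most 10 in all, crops included, and the job is handed in when it is done.

Besides the shell and the picture viewer there is one more tool, called after "Emit:" in YAML: its name, and indented under it one key for each argument. step_arm: Moves the arm, as the interface text tells. Its arguments: {"type":"object","properties":{"motion":{"type":"array"}},"required":["motion"]}

```bash
mkdir -p pics; python3 - <<'E'
from plant import ctrl
import cv2
for n in("top","side"):
    p=ctrl.camera_params(n);print(n,p)
    cv2.imwrite(f"pics/{n}0.png",ctrl.snapshot(n)[:,:,::-1])
o=ctrl.get_obs();print(o["t"],o["tcp_pos"],o["tool_rot"],o["width"],o["ft_force"])
E
```

```text
top {'fx': 366.6053300988054, 'fy': 366.6053300988054, 'cx': 260.3846043128934, 'cy': 187.49270245275525, 'rvec': array([ 2.13078394, -2.10194109,  0.21233474]), 'tvec': array([ 86.09784203, 591.86023988, 865.77631906])}
side {'fx': 433.4543659122801, 'fy': 433.4543659122801, 'cx': 258.2497158276941, 'cy': 190.97186285863617, 'rvec': array([ 0.08664253, -2.74149909,  1.48154394]), 'tvec': array([ 573.24311377,   76.43475091, 1092.90221801])}
0.1 [181.91169851 623.53508488 255.44007002] [-5.49324710e-05  1.41436660e-01  9.89946993e-01 -7.87409105e-04] 85.44636497182171 [-0.19866577 -0.97266489  0.04539592]
```

View pics/top0.png

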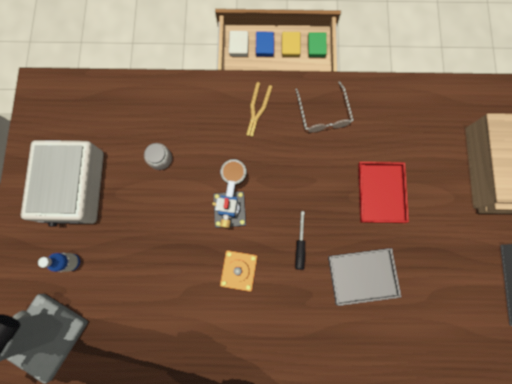

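View pics/side0.png

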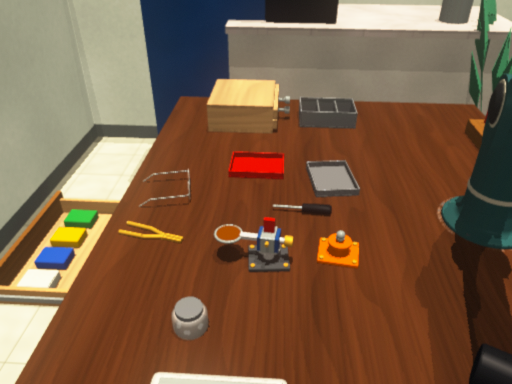

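The top view shows the holder with its lens at (233,172), the red tab at about (228,204) and the red tray at (384,192). The grey tray at (365,277) and the orange mount at (239,271) are decoys. The side view shows the tab at (269,224), the lens at (228,235) and the red tray at (257,165). Next I'll measure these.

```bash
cat > h.py <<'E'
import cv2,numpy as np
from plant import ctrl
def cam(n):
    p=ctrl.camera_params(n);R=cv2.Rodrigues(p["rvec"])[0];return p,R,-R.T@p["tvec"]
def ray(n,uv):
    p,R,c=cam(n);d=R.T@np.array([(uv[0]-p["cx"])/p["fx"],(uv[1]-p["cy"])/p["fy"],1]);return c,d
def plane(n,uv,z):
    c,d=ray(n,uv);return c+d*(z-c[2])/d[2]
def tri(a,b):
    (c1,d1),(c2,d2)=ray("top",a),ray("side",b)
    s,r,_,_=np.linalg.lstsq(np.c_[d1,-d2],c2-c1,rcond=None)
    A,B=c1+s[0]*d1,c2+s[1]*d2;return (A+B)/2,np.linalg.norm(A-B)
def blobs(img,lo,hi,minA=8):
    h=cv2.cvtColor(img,cv2.COLOR_RGB2HSV);m=cv2.inRange(h,np.array(lo),np.array(hi))
    if lo[0]==0 and hi[0]<8:m|=cv2.inRange(h,np.array((173,lo[1],lo[2])),np.array((180,)+tuple(hi[1:])))
    n,l,s,c=cv2.connectedComponentsWithStats(m);return [(c[i].round(1),s[i].tolist(),l==i) for i in range(1,n) if s[i][4]>=minA]
E
python3 - <<'E'
from h import *
T=ctrl.snapshot("top");S=ctrl.snapshot("side")
for n,I in(("top",T),("side",S)):
    for nm,lo,hi in(("red",(0,170,90),(5,255,255)),("amber",(6,150,90),(16,255,255)),("yel",(17,120,120),(32,255,255)),("blue",(105,120,60),(125,255,255))):
        for c,s,m in blobs(I,lo,hi):
            if (n=="top" and 190<c[0]<420 and 150<c[1]<240) or (n=="side" and 205<c[0]<300 and 145<c[1]<275): 
                print(n,nm,c,s, cv2.minAreaRect(cv2.findNonZero(m.astype(np.uint8))) if s[4]>200 else "")
a=cv2.resize(T[155:240,190:275],(480,480),interpolation=cv2.INTER_CUBIC)
b=cv2.resize(S[205:280,205:305],(640-320,480//2),interpolation=cv2.INTER_CUBIC)
b=cv2.copyMakeBorder(b,0,240,0,0,cv2.BORDER_CONSTANT)
cv2.imwrite("pics/crop.png",np.hstack([a,b])[:,:,::-1])
E
```

```text
top red [382.6 192.1] [358, 162, 51, 61, 2882] ((382.8046875, 192.00848388671875), (62.028358459472656, 48.08500671386719), 87.51044464111328)
top amber [357.5 168.3] [357, 161, 4, 16, 19] 
top amber [384.5 161. ] [369, 161, 32, 1, 32] 
top amber [406.  171.5] [406, 166, 1, 12, 12] 
top amber [358.  184.5] [358, 179, 1, 12, 12] 
top amber [407.  188.5] [407, 184, 1, 10, 10] 
top amber [408. 204.] [408, 200, 1, 9, 9] 
top amber [359.  210.5] [359, 204, 1, 14, 14] 
top amber [408.9 218. ] [408, 214, 2, 9, 9] 
top amber [380. 223.] [374, 223, 13, 1, 13] 
top amber [398.5 223. ] [391, 223, 16, 1, 16] 
top yel [225.5 224. ] [221, 220, 9, 8, 37] 
top blue [226.4 213.7] [219, 212, 16, 5, 31] 
side red [256.5 164.8] [228, 151, 57, 28, 1407] ((255.94140625, 164.64077758789062), (55.53601837158203, 26.268964767456055), 2.0454084873199463)
side red [268.8 223.8] [263, 217, 13, 15, 157] 
side amber [275.8 258.1] [0, 97, 486, 287, 89200] ((242.5, 240.0), (286.0, 485.0), 90.0)
side amber [227.9 232.5] [217, 226, 23, 14, 268] ((228.0, 232.5), (13.0, 22.0), 90.0)
side amber [244.7 244. ] [234, 239, 22, 14, 136] 
side yel [287.4 240.7] [281, 235, 13, 13, 103] 
side yel [266.3 243.2] [264, 241, 5, 6, 23] 
side yel [251.8 246.2] [249, 245, 6, 4, 18] 
side yel [252.1 264.8] [250, 263, 5, 5, 21] 
side yel [285.4 264.4] [283, 262, 6, 5, 20] 
side blue [259.5 231.8] [258, 227, 5, 12, 24] 
side blue [277.4 234.7] [275, 229, 6, 14, 41]
```

View pics/crop.png

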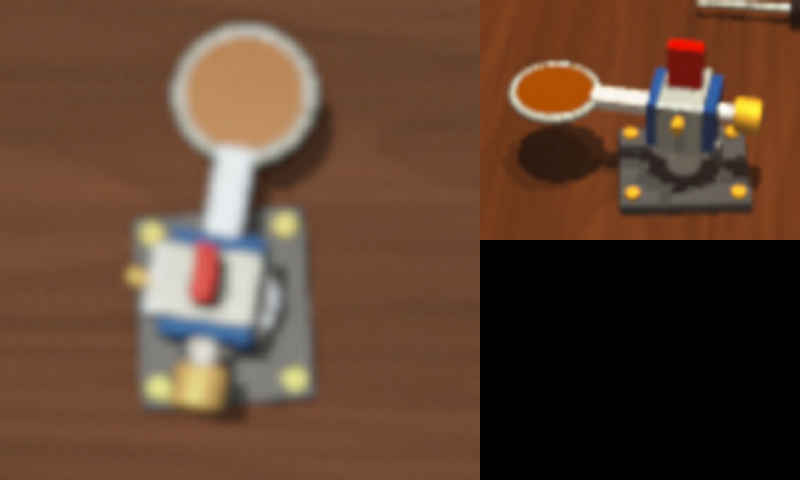

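The crop shows the lens centre at top px (233.6,171.5), the tab at (226.5,203.2), the counterweight at (225.4,223.4), and the brass button on the left, which is holder +y.

```bash
python3 - <<'E'
from h import *
L=plane("top",(233.6,171.5),62);C=plane("top",(225.4,223.4),62);print("lens",L,"cw",C)
print("lens side",plane("side",(227.9,232.5),62.5), "tri",tri((233.6,171.5),(227.9,232.5)))
ax=L-C;yaw=np.arctan2(ax[1],ax[0]);print("yaw deg",np.degrees(yaw))
print("head from lens",L-90*np.array([np.cos(yaw),np.sin(yaw),0]))
print("tab top",plane("top",(226.3,203.0),112),plane("side",(268.8,218.5),114),tri((226.3,203.),(268.8,218.5)))
for u in ((206-4,245),(206,303)): print("tab end",plane("top",(190+u[0]/5.647,155+u[1]/5.647),112))
print("slide plate corners",[plane("top",(190+a/5.647,155+b/5.647),80).round(1) for a,b in((157,238),(265,250),(256,328),(145,313))])
from scipy.spatial.transform import Rotation as Ro
T=ctrl.snapshot("top");S=ctrl.snapshot("side")
for n,I,z in(("top",T,22),("side",S,22)):
    m=max(((c,s,m) for c,s,m in blobs(I,(0,150,60),(8,255,255),500)),key=lambda b:b[1][4])
    r=cv2.minAreaRect(cv2.findNonZero(m[2].astype(np.uint8)));P=[plane(n,p,z) for p in cv2.boxPoints(r)]
    print(n,"tray",np.mean(P,0),[np.linalg.norm(P[i]-P[i-1]) for i in range(4)])
o=ctrl.get_obs();q=o["tool_rot"];R=Ro.from_quat(np.r_[q[1:],q[0]]).as_matrix();print(R.round(3),o["tcp_pos"])
E
```

```text
lens [630.54283433 162.67513987  62.        ] cw [498.53905922 179.20922951  62.        ]
lens side [631.28635527 165.52773411  62.5       ] tri (array([631.34768647, 162.80279288,  60.20327957]), np.float64(0.7009524891280497))
yaw deg -7.139383080930327
head from lens [541.24062735 173.86065857  62.        ]
tab top [541.57245824 173.88362312 112.        ] [542.02412656 177.15681501 114.        ] (array([541.88156443, 173.91274387, 111.51949961]), np.float64(0.46280185986792216))
tab end [552.57619509 175.48415981 112.        ]
tab end [528.14264551 173.03303538 112.        ]
slide plate corners [array([560.8, 198.2,  80. ]), array([556.2, 151.2,  80. ]), array([522.1, 154.2,  80. ]), array([528. , 202.2,  80. ])]
top tray [ 591.98424787 -228.79493677   22.        ] [np.float64(165.70012063504782), np.float64(136.10822483684177), np.float64(166.04219199951874), np.float64(131.53223581299505)]
side tray [ 593.54426982 -210.90800411   22.        ] [np.float64(157.78799225656556), np.float64(166.3186383973711), np.float64(175.75846141313764), np.float64(164.28948520994484)]
[[-0.96   0.28  -0.   ]
 [ 0.28   0.96  -0.001]
 [-0.    -0.001 -1.   ]] [181.99393973 623.81629791 255.94293018]
```

Emit:
step_arm:
  motion:
    - [1, -47, -33, 0, 0, 0, -1]
    - [1, -94, -66, 0, 0, 0, -2]
    - [1, -141, -99, 0, 0, 0, -3]
    - [1, -188, -132, 10, 0, 0, -4]
    - [1, -235, -165, 20, 0, 0, -5]
    - [1, -282, -198, 30, 0, 0, -6]
    - [1, -330, -231, 45, 0, 0, -7]
    - [1, -377, -265, 60, 0, 0, -8]
    - [1, -424, -298, 70, 0, 0, -9]
    - [1, -471, -331, 76, 0, 0, -9.3]

```text
t: 1.55
tcp_pos: [542.3, 172.8, 179.9]
tool_rot: [-0.0, 0.06, 0.998, 0.0]
ft_force: [1.1, -0.2, 0.7]
width: 84.8
finger_force: 0.0
```

Emit:
step_arm:
  motion:
    - [1, 0, 0, 0, 0, 0, 0]
    - [1, 0, 0, 0, 0, 0, 0]
    - [1, 0, 0, 0, 0, 0, 0]
    - [1, 0, 0, 0, 0, 0, 0]

```text
t: 2.05
tcp_pos: [540.9, 175.7, 180.5]
tool_rot: [0.0, 0.06, 0.998, 0.0]
ft_force: [0.0, -0.0, -0.8]
width: 85.4
finger_force: 0.0
```

```bash
python3 - <<'E'
from h import *
from scipy.spatial.transform import Rotation as Ro
o=ctrl.get_obs();q=o["tool_rot"];R=Ro.from_quat(np.r_[q[1:],q[0]]).as_matrix();print(o["t"],R.round(3),o["tcp_pos"],o["joint_vel"].round(3))
print("need tool shift",R.T@(np.array([541.5,174,110])-o["tcp_pos"]))
S=ctrl.snapshot("side");cv2.imwrite("pics/s1.png",cv2.resize(S[140:290,180:380],(800,600),interpolation=cv2.INTER_CUBIC)[:,:,::-1])
a=plane("top",(358.3,192),0);b=plane("top",(407.6,192),22);print("tray L/R",a,b)
print("top/bottom",[plane("top",(383,160.5),z) for z in(0,22)],[plane("top",(383,223.5),z) for z in(0,22)],cam("top")[2])
E
```

```text
2.05 [[-0.993  0.119  0.   ]
 [ 0.119  0.993  0.001]
 [-0.     0.001 -1.   ]] [540.89710008 175.74114483 180.5229071 ] [ 0.003 -0.     0.003 -0.     0.    -0.002  0.002]
need tool shift [-0.80049158 -1.69468525 70.52207282]
tray L/R [ 593.91530787 -168.58230998    0.        ] [ 591.43942209 -291.93107456   22.        ]
top/bottom [array([ 682.43119371, -239.50411037,    0.        ]), array([ 676.15884934, -231.92859675,   22.        ])] [array([ 510.21509809, -230.39583925,    0.        ]), array([ 507.86534976, -223.02778632,   22.        ])] [407.05268277  93.08822399 965.87924329]
```

View pics/s1.png

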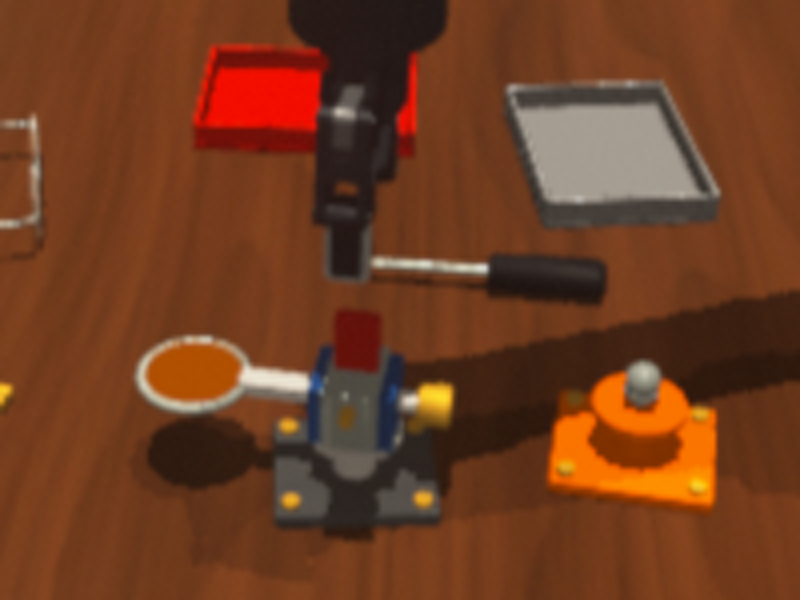

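The gripper is lined up directly over the tab, at about (357,340) in this crop. Next I go down 70 mm and close.

Emit:
step_arm:
  motion:
    - [1, 0, 0, 15, 0, 0, 0]
    - [1, 0, 0, 30, 0, 0, 0]
    - [1, 0, 0, 45, 0, 0, 0]
    - [1, 0, 0, 58, 0, 0, 0]
    - [1, 0, 0, 66, 0, 0, 0]
    - [1, 0, -0.5, 70, 0, 0, 0]
    - [1, 0, -0.5, 70, 0, 0, 0]
    - [1, 0, -0.5, 70, 0, 0, 0]

```text
t: 3.1
tcp_pos: [541.8, 173.9, 110.8]
tool_rot: [0.0, 0.061, 0.998, 0.0]
ft_force: [0.4, -0.9, -0.8]
width: 85.3
finger_force: 0.0
```

Emit:
step_arm:
  motion:
    - [0.5, 0, 0, 0, 0, 0, 0]
    - [0.3, 0, 0, 0, 0, 0, 0]
    - [0.2, 0, 0, 0, 0, 0, 0]
    - [0, 0, 0, 0, 0, 0, 0]
    - [0, 0, 0, 0, 0, 0, 0]
    - [0, 0, 0, 0, 0, 0, 0]
    - [0, 0, 0, 0, 0, 0, 0]
    - [0, 0, 0, 0, 0, 0, 0]

```text
t: 4.1
tcp_pos: [541.8, 175.2, 110.6]
tool_rot: [0.001, 0.06, 0.998, 0.001]
ft_force: [0.4, 5.4, -0.5]
width: 9.4
finger_force: 60.4
```

Emit:
step_arm:
  motion:
    - [0, 0, 3, 0, 0, 0, 0]
    - [0, 0, 6, 0, 0, 0, 0]
    - [0, 0, 9, 0, 0, 0, 0]
    - [0, 0, 12, 0, 0, 0, 0]
    - [0, 0, 14, 0, 0, 0, 0]
    - [0, 0, 14, 0, 0, 0, 0]
    - [0, 0, 14, 0, 0, 0, 0]
    - [0, 0, 14, 0, 0, 0, 0]

```text
t: 5.1
tcp_pos: [543.0, 185.9, 110.1]
tool_rot: [-0.0, 0.061, 0.998, -0.001]
ft_force: [-0.3, -5.7, 2.3]
width: 9.0
finger_force: 60.6
```

```bash
python3 - <<'E'
from h import *
for i in range(4):
    S=ctrl.snapshot("side");o=ctrl.get_obs();print(o["t"],o["tcp_pos"].round(2),o["ft_force"].round(2),o["width"],o["finger_force"])
cv2.imwrite("pics/s2.png",cv2.resize(S[190:280,210:330],(800,600),interpolation=cv2.INTER_CUBIC)[:,:,::-1])
E
```

```text
5.15 [542.97 185.89 110.11] [-1.12 -6.38  1.42] 9.018458451320855 60.60463786125183
5.2 [542.98 185.86 110.1 ] [-0.3  -5.25  2.06] 8.965496389558949 60.60466289520264
5.25 [542.96 185.84 110.07] [-1.23 -5.6   2.24] 8.933380013997967 60.604716539382935
5.3 [542.95 185.85 110.08] [-0.53 -6.48  2.93] 8.730480283839551 60.60441613197327
```

View pics/s2.png

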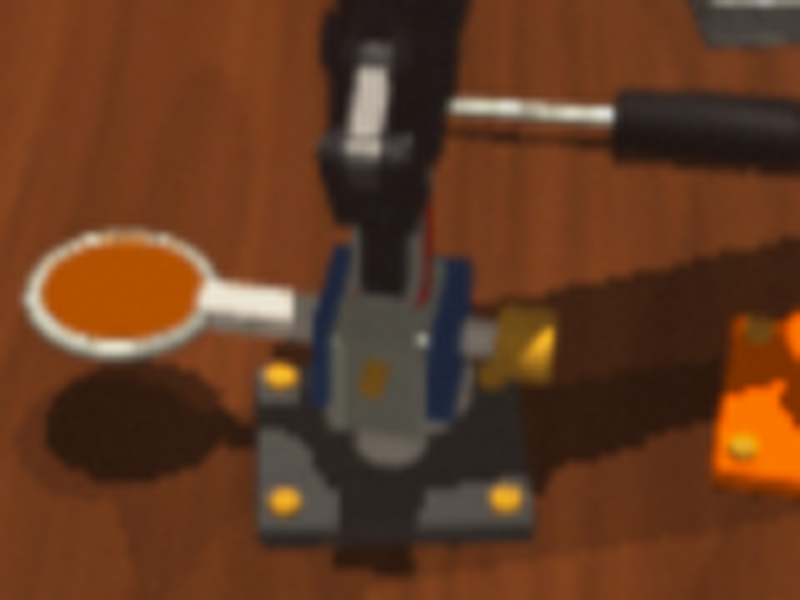

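The tab has come about 10 mm and the steel slide is visibly shifted toward +y. The force of about 6 N suggests 8–10 mm of pull, so I'll keep going.

Emit:
step_arm:
  motion:
    - [0, 0, 1.5, 0, 0, 0, 0]
    - [0, 0, 3, 0, 0, 0, 0]
    - [0, 0, 4, 0, 0, 0, 0]
    - [0, 0, 4, 0, 0, 0, 0]
    - [0, 0, 4, 0, 0, 0, 0]

```text
t: 5.92
tcp_pos: [543.4, 189.4, 110.0]
tool_rot: [-0.001, 0.061, 0.998, -0.002]
ft_force: [-1.0, -6.7, 2.3]
width: 9.3
finger_force: 60.7
```

```bash
python3 - <<'E'
from h import *
for i in range(4):
    S=ctrl.snapshot("side");o=ctrl.get_obs();print(o["t"],o["tcp_pos"].round(2),o["ft_force"].round(2),o["moment"].round(2))
E
```

```text
5.975 [543.42 189.41 110.1 ] [-0.57 -5.35  2.95] [-1.71  0.17 -0.03]
6.025 [543.42 189.38 110.07] [-1.24 -6.43  3.31] [-1.75  0.18  0.04]
6.075 [543.43 189.34 110.08] [-1.29 -6.01  2.17] [-1.71  0.18 -0.01]
6.125 [543.42 189.38 110.09] [-0.86 -7.16  3.01] [-1.69  0.13 -0.06]
```

Emit:
step_arm:
  motion:
    - [0, 0, 1, 0, 0, 0, 0]
    - [0, 0, 1.5, 0, 0, 0, 0]
    - [0, 0, 1.5, 0, 0, 0, 0]

```text
t: 6.5
tcp_pos: [543.6, 190.7, 110.1]
tool_rot: [-0.001, 0.062, 0.998, -0.002]
ft_force: [-1.2, -7.3, 2.6]
width: 8.8
finger_force: 60.7
```

```bash
python3 - <<'E'
from h import *
for i in range(4):
    S=ctrl.snapshot("side");o=ctrl.get_obs();print(o["t"],o["tcp_pos"].round(2),o["ft_force"].round(2),o["moment"].round(2))
cv2.imwrite("pics/s3.png",cv2.resize(S[190:280,210:330],(800,600),interpolation=cv2.INTER_CUBIC)[:,:,::-1])
E
```

```text
6.55 [543.6  190.67 110.08] [-0.89 -7.38  2.34] [-1.78  0.22 -0.06]
6.6 [543.58 190.68 110.06] [-1.   -7.62  3.36] [-1.83  0.21 -0.03]
6.65 [543.61 190.69 110.11] [-0.94 -7.14  3.18] [-1.79  0.21 -0.04]
6.7 [543.6  190.69 110.09] [ 0.5  -6.41  2.98] [-1.82  0.19 -0.02]
```

View pics/s3.png

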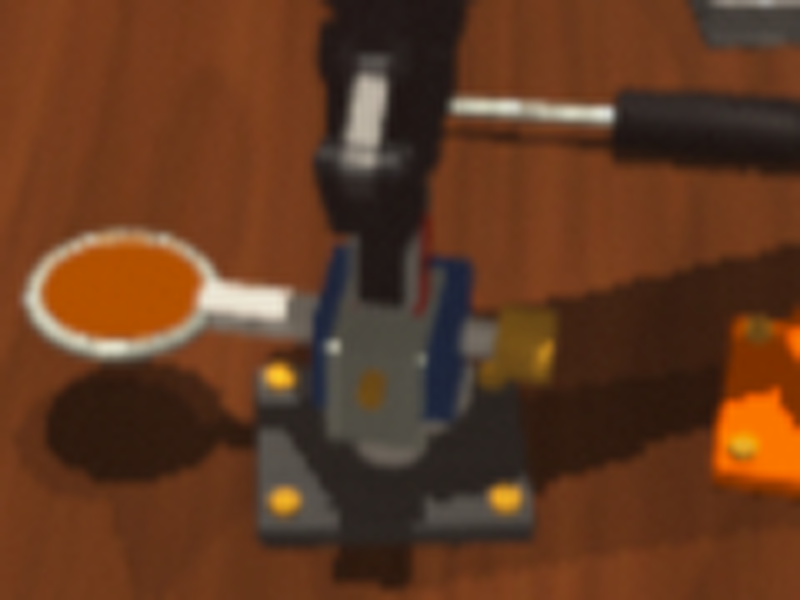

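The slide is displaced further, the lens hasn't moved, and the pull is between 13 and 15.4 mm. I'll start lifting slowly and watch the force.

Emit:
step_arm:
  motion:
    - [0, 0, 0.3, -1.5, 0, 0, 0]
    - [0, 0, 0.3, -3, 0, 0, 0]
    - [0, 0, 0.3, -4.5, 0, 0, 0]
    - [0, 0, 0.3, -6, 0, 0, 0]

```text
t: 7.2
tcp_pos: [542.5, 190.5, 114.5]
tool_rot: [-0.002, 0.062, 0.998, -0.002]
ft_force: [-0.4, -6.4, -6.8]
width: 9.1
finger_force: 59.5
```

Emit:
step_arm:
  motion:
    - [0, 0, 0, -1.5, 0, 0, 0]
    - [0, 0, 0, -3, 0, 0, 0]
    - [0, 0, 0, -4.5, 0, 0, 0]
    - [0, 0, 0, -6, 0, 0, 0]

```text
t: 7.7
tcp_pos: [542.4, 190.5, 120.4]
tool_rot: [-0.002, 0.062, 0.998, -0.002]
ft_force: [0.4, -7.8, -6.6]
width: 8.9
finger_force: 59.5
```

```bash
python3 - <<'E'
from h import *
for i in range(2):
    S=ctrl.snapshot("side");o=ctrl.get_obs();print(o["t"],o["tcp_pos"].round(2),o["ft_force"].round(2),o["moment"].round(2))
cv2.imwrite("pics/s4.png",cv2.resize(S[190:280,210:330],(800,600),interpolation=cv2.INTER_CUBIC)[:,:,::-1])
E
```

```text
7.75 [542.53 190.51 120.62] [-0.56 -7.51 -3.51] [-1.74  0.16 -0.  ]
7.8 [542.54 190.5  120.65] [-0.52 -6.3  -4.38] [-1.73  0.14 -0.  ]
```

View pics/s4.png

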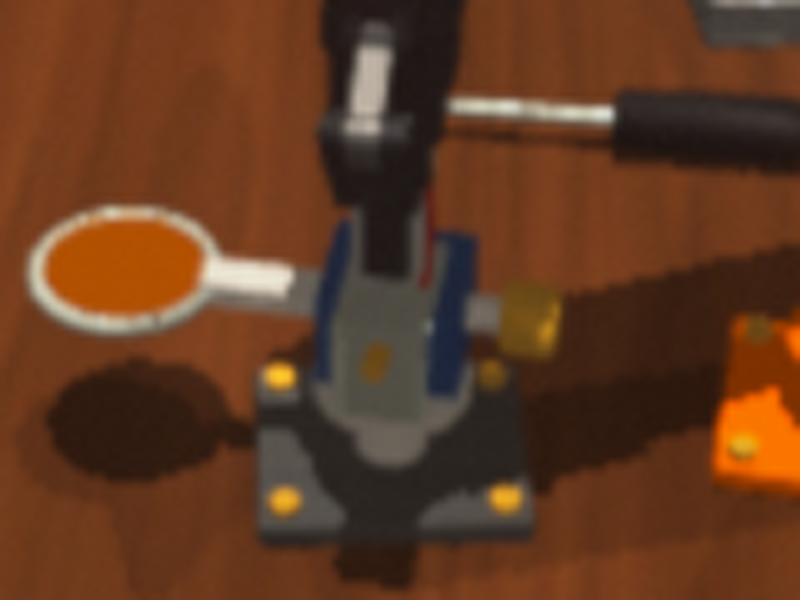

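The holder has risen about 10 mm and is level (lens at (125,268) against (120,293) in the earlier crop), so the bolt is clear. I'll keep lifting.

Emit:
step_arm:
  motion:
    - [0, 0, 0, -2, 0, 0, 0]
    - [0, 0, 0, -5, 0, 0, 0]
    - [0, 0, 0, -8, 0, 0, 0]
    - [0, 0, 0, -11, 0, 0, 0]
    - [0, 0, 0, -15, 0, 0, 0]
    - [0, 0, 0, -19, 0, 0, 0]
    - [0, 0, 0, -23, 0, 0, 0]
    - [0, 0, 0, -28, 0, 0, 0]
    - [0, 0, 0, -34, 0, 0, 0]
    - [0, 0, 0, -40, 0, 0, 0]

```text
t: 9.05
tcp_pos: [543.9, 193.6, 162.8]
tool_rot: [0.0, 0.061, 0.998, 0.0]
ft_force: [-0.8, 0.2, -1.1]
width: 8.8
finger_force: 60.7
```

Emit:
step_arm:
  motion:
    - [0, 0, 0, -6, 0, 0, 0]
    - [0, 0, 0, -14, 0, 0, 0]
    - [0, 0, 0, -24, 0, 0, 0]
    - [0, 0, 0, -36, 0, 0, 0]
    - [0, 0, 0, -48, 0, 0, 0]
    - [0, 0, 0, -60, 0, 0, 0]
    - [0, 0, 0, -72, 0, 0, 0]
    - [0, 0, 0, -84, 0, 0, 0]
    - [0, 0, 0, -94, 0, 0, 0]
    - [0, 0, 0, -100, 0, 0, 0]

```text
t: 10.3
tcp_pos: [544.0, 193.5, 263.1]
tool_rot: [0.0, 0.061, 0.998, 0.0]
ft_force: [-0.4, -0.2, -3.2]
width: 8.9
finger_force: 60.7
```

```bash
python3 - <<'E'
from h import *
from scipy.spatial.transform import Rotation as Ro
T=ctrl.snapshot("top");S=ctrl.snapshot("side");o=ctrl.get_obs();q=o["tool_rot"];R=Ro.from_quat(np.r_[q[1:],q[0]]).as_matrix()
print(o["t"],o["tcp_pos"].round(2),o["ft_force"].round(2),o["width"],R.round(3),o["qpos"].round(2))
a=cv2.resize(T[140:240,180:280],(400,400),interpolation=cv2.INTER_CUBIC);b=cv2.resize(S[150:250,200:300],(400,400),interpolation=cv2.INTER_CUBIC)
cv2.imwrite("pics/l5.png",np.hstack([a,b])[:,:,::-1])
E
```

```text
10.4 [544.12 193.61 263.02] [-0.17 -0.67 -2.28] 8.732752518904514 [[-0.993  0.121  0.001]
 [ 0.121  0.993  0.001]
 [-0.001  0.001 -1.   ]] [-0.53  0.34  0.16  1.79 -0.06  1.02  1.1 ]
```

View pics/l5.png

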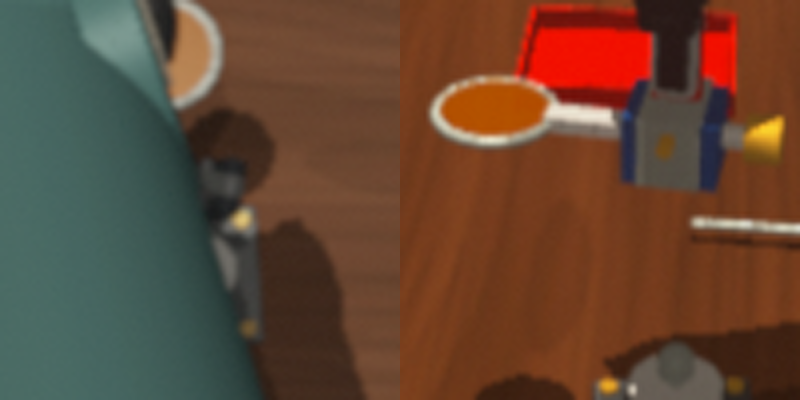

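The holder is free and level. In the side panel the lens is at (495,110), and the wrist shows about 2.3 N, which matches the holder's weight. Now I'll carry it to the tray.

Emit:
step_arm:
  motion:
    - [0, 0, -6, 0, 0, 0, 0]
    - [0, 0, -18, 0, 0, 0, 0]
    - [0, 0, -36, 0, 0, 0, 0]
    - [0, 0, -58, 0, 0, 0, 0]
    - [0, 0, -82, 0, 0, 0, 0]
    - [0, 0, -106, 0, 0, 0, 0]
    - [0, 0, -130, 0, 0, 0, 0]
    - [0, 0, -154, 0, 0, 0, 0]
    - [0, 0, -178, 0, 0, 0, 0]
    - [0, 0, -202, 0, 0, 0, 0]

```text
t: 11.65
tcp_pos: [518.7, -9.4, 262.4]
tool_rot: [0.0, 0.062, 0.998, -0.0]
ft_force: [0.2, -0.4, -1.1]
width: 9.2
finger_force: 60.7
```

Emit:
step_arm:
  motion:
    - [0, -1, -24, 0, 0, 0, 0]
    - [0, -2, -48, 0, 0, 0, 0]
    - [0, -3, -72, 0, 0, 0, 0]
    - [0, -4, -96, 0, 0, 0, 0]
    - [0, -6, -120, 0, 0, 0, 0]
    - [0, -7, -144, 0, 0, 0, 0]
    - [0, -8, -166, 0, 0, 0, 0]
    - [0, -9, -186, 0, 0, 0, 0]
    - [0, -10, -202, 0, 0, 0, 0]
    - [0, -10, -212, 0, 0, 0, 0]

```text
t: 12.9
tcp_pos: [502.9, -220.1, 262.4]
tool_rot: [0.0, 0.061, 0.998, -0.0]
ft_force: [-0.0, -0.6, -1.4]
width: 9.1
finger_force: 60.7
```

Emit:
step_arm:
  motion:
    - [0, 0, 0, 0, 0, 0, 0]
    - [0, 0, 0, 0, 0, 0, 0]
    - [0, 0, 0, 0, 0, 0, 0]
    - [0, 0, 0, 0, 0, 0, 0]

```text
t: 13.4
tcp_pos: [503.7, -218.1, 262.3]
tool_rot: [0.0, 0.06, 0.998, 0.0]
ft_force: [-0.4, -0.5, -2.4]
width: 9.2
finger_force: 60.7
```

```bash
python3 - <<'E'
from h import *
T=ctrl.snapshot("top");S=ctrl.snapshot("side");o=ctrl.get_obs()
print(o["t"],o["tcp_pos"].round(2),o["ft_force"].round(2),o["width"],o["joint_vel"].round(3))
print("pred lens",o["tcp_pos"][:2]+90*np.array([.9925,-.1219]))
for n,I in(("top",T),("side",S)):
    for c,s,m in blobs(I,(6,120,90),(16,255,255),100):
        if s[2]<60: print(n,c,s)
a=cv2.resize(T[120:270,300:450],(400,400),interpolation=cv2.INTER_CUBIC);b=cv2.resize(S[60:210,180:330],(400,400),interpolation=cv2.INTER_CUBIC)
cv2.imwrite("pics/l6.png",np.hstack([a,b])[:,:,::-1])
E
```

```text
13.5 [ 503.66 -218.35  262.31] [ 0.32  0.48 -1.79] 9.275539098312237 [ 0.003 -0.     0.001  0.001  0.001 -0.001 -0.001]
pred lens [ 592.98260588 -229.32285478]
top [414.4 173.7] [403, 163, 24, 22, 421]
top [ 11.8 374.1] [0, 360, 34, 24, 508]
side [256.9  99.8] [248, 96, 19, 8, 106]
```

View pics/l6.png

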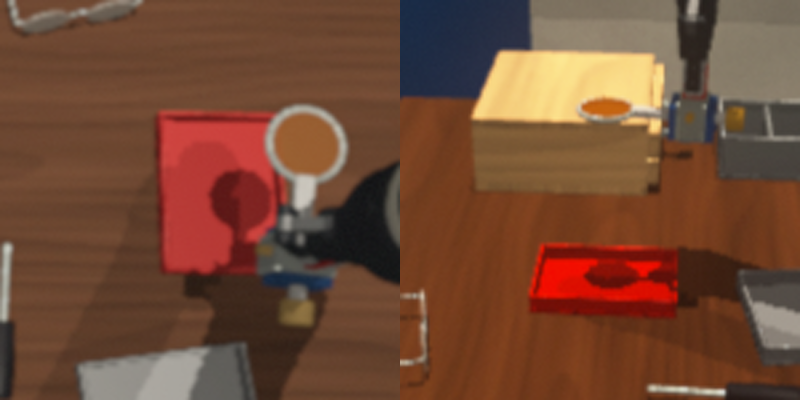

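The lens is above the tray: top px (414.4,173.7), side px (256.9,99.8). The holder is level. I'll check the lens position from both views and hand in only if it agrees.

```bash
python3 - <<'E'
from h import *
P,e=tri((414.4,173.7),(256.9,99.8));d=np.hypot(P[0]-593,P[1]+230);print(P,e,d)
if d<15 and e<8 and P[2]>170: print(ctrl.sign_off())
E
```

```text
[ 593.1225533  -230.08939908  215.09572127] 0.14465354291289784 0.15169543775581773
the job is handed in; nothing more can be done
None
```

The holder is unhitched and held still and level, its lens measured at 215 mm above the bench and less than 1 mm from my measured centre of the red tray. I handed the job in at about 13.5 s, and no verdict was shown.

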